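Open the child-locked sliding cover of a desk power dock

ROBOT

A 6-joint arm with a two-finger parallel gripper is mounted at the origin on the work surface. World frame = base frame: x ahead of the robot, y to its left, z up, the work surface at z = 0. Lengths are in m, angles in rad, forces in N, time in s.
With the tool pointing down it reaches from about 0.3 to 1 m from the base axis. Payload 5.1 kg.
Tool frame: the origin (TCP) lies on the centre line of the jaws, within the pads' length; the fingertips stand 11 mm ahead of it and the grasp point (between the pads) lies 8 mm behind it; y points along the fingers, x is the direction in which the jaws open and shut, and the axes are right-handed (so a half turn about y gives the same grasp; the last joint's range is limited). The gripper opens to 95 mm and grips with 3 to 60 N. Pads are 20 mm wide; open, the fingers measure 119 mm over their backs; the gripper's body (75 mm by 180 mm) begins 59 mm behind the grasp point.
Start: joints at [-1.262, 0.124, 1.65, -0, 1.367, -0.083], TCP at [0.248, -0.601, 0.193] pointing down, gripper open.
Joint ranges: [-2.61, 2.61], [-1.02, 2.33], [0.03, 2.71], [-1.35, 4.49], [0.32, 2.68], [-2.91, 2.91]. Speed limits (rad/s): [2.57, 2.57, 3.14, 3.14, 3.14, 3.14].

INTERFACE

Orientations are given as a unit quaternion [x, y, z, w].
In Python, from station import env gives the robot as it stands.
- The arm moves only by the shell command python3 -m creep 'ROWS'. ROWS is a JSON object of lists of equal length, an entry for each row: "translation": the shift along the tool's x, y, z in m, a list of three; "turn": the turn, a rotation vector about the tool's x, y, z in rad, a list of three; "jaw": the gripper command: -1 is shut, 1 is fully open, values between are in proportion. In form: {"translation": [[tx, ty, tz], ...], "turn": [[ax, ay, az], ...], "jaw": [jaw, ...]}. A call has 1 to 8 rows; each row is the pose to reach, as a shift and turn from the pose commanded when the call began, along the tool's axes at that moment; what a row does not reach only later rows make up. A row lasts 1/10 s, in which the tool goes at most 50 mm and 8.59 degrees, less where a joint would pass 70% of its speed; a pose out of reach is approached as far as the arm can. A call with a gripper value outside its range is refused whole. The fingers move at their own pace and stop on an object; the grip force is fixed at half the most. Time passes only in rows, so rows that repeat a pose let the fingers close. It gives the time, the measured TCP pose, the force and the opening at its end, in the units of the state.
- env.get_state(): the state, without advancing time (a new reading comes with each control period).
- env.snapshot(name): name is "scene" or "side" or "wrist"; returns a dict with "color" (400x640x3 uint8, blue, green, red), "depth" (400x640 float32, m along the optical axis (not along the pixel's ray), 0 where there is no reading), "vfov" (degrees; the focal length in pixels is half the picture's height over the tangent of half this angle, whatever the lens; pixels are square), "cx", "cy" (the principal point, pixels), "pose" (4x4, takes a point from camera to world coordinates); the wrist camera has in their place "mount" (4x4, takes a point from camera to tool coordinates, whose origin is the TCP and whose axes are the tool frame's). Camera axes: x right, y up, looking along -z (the intrinsics and any distortion apply to the point x, -y, -z); pixel columns grow to the right and rows downward; lengths in m; the calibration is good to about 2 mm. A picture is of the moment at which its call begins: read the wrist's pose just before it.
- env.finish_job(): hands the job in, once; it reports no verdict.
Trained networks look in the newest picture that a camera, given by its name, has taken for a name from the list of things; names that differ only in an ending like _2 or _b are one class to them, and where a whole thing is asked for, a point or a joint stands for the part that bears it (a point fixed in the world has none). Each returns a list of dicts, best first, with "confidence" (0 to 1); they miss things now and then, are a little off and sometimes report something else, mostly with a low value. They report only what shows in the picture. A call takes as long as a camera call.
- env.boxes_of(name, camera): "rect" ([left, top, right, bottom] in pixels, round what is visible of it).
The state is a dict: "time": time; "joints": joint angles; "qvel": joint speeds; "tau": joint torques, N m; "position": TCP position; "eef_rot": TCP orientation; "ft_force": force on the tool from outside, world axes, zero at the start; "torque": the same for the moment, N m; "width": opening from 0.0 (shut) to 1.0 (fully open).
Only numpy, scipy, OpenCV 4.12 (cv2) and the standard library are available. Lean on these libraries where they do the work, as an engineer would, in place of code of your own. Each camera call takes 0.05 s, during which the arm holds its last target. There are 200 camera calls.

TASK

Open the power dock on the desk so that its sockets can be used: with a fingertip, press down the red child-lock button in the cover's finger hole, keep it down while you push the aluminium cover along so that it slides over the button, and go on until the cover is fully open and the button has sprung up again behind it. Only press and push: pick up nothing, leave the other things on the desk where they are, and take the hand away when done.

Things in the scene. Friction and masses are not known exactly. Their poses are not given: they have to be found in the camera images.
- dock: power dock screwed to the desk: black box 110 wide (x) x 340 long (y) x 61 mm high, guide lip along each long side. Origin at the centre of its underside, z up. The cover opens towards its +y. The bay with two white sockets lies under the shut cover at the -y end; the deck over which the cover opens at the +y end, with a 46 mm wide finger channel down its middle, its floor 36 mm above the desk
- cover_hole (a point): centre of the finger hole in the aluminium cover, at the cover's upper face (57 mm above the desk); moves with it. 44 x 44 mm square along the dock's x and y, through the 5 mm plate, dark trim; its +y edge, the one to push, is turned down, 13 mm tall. The cover (92 x 180 mm) reaches 120 mm to -y and 60 mm to +y of it. Shut, it lies over the button, 42 mm from the dock's centre to -y
- cover (a joint): travel of the cover along the dock's +y in m: 0 = shut, 0.144 = fully open (end stop). No spring, stays where left; sliding takes 2 to 5 N. While the button is up the cover can move only 4 mm. From 0.138 on its rear end has passed the button, which springs up and keeps the cover open
- catch_top (a point): centre of the flat top of the red round lock button, diameter 36 mm; goes up and down with it, never sideways. It stands in the finger hole, when up 3 mm above the cover's face (60 mm above the desk). A 12 to 30 mm wide fingertip holding it down and moving to +y meets the hole's edge and shifts the cover over the button before leaving it; then the cover holds it down
- catch (a joint): travel of the button downwards in m: 0 = up, 0.012 = fully down (stop). Spring: 3.5 N at the start, 7.7 N fully down. It must be at least 0.0085 down for the cover to pass over it; under the cover it stands at 0.008
- mug: loose white ceramic mug, 80 mm across, 90 mm high, empty; origin at the centre of its underside. Not to be moved
- succulent: loose small green succulent in a dark grey stone pot, 84 mm across, about 75 mm high; origin at the centre of its underside. Not to be moved
- model_car: loose copper and black model of a vintage car, 60 wide x 125 long x 61 mm high; origin under its middle on the desk. Not to be moved
- phone: loose black phone lying flat, 74 x 150 x 9 mm, near the dock's long side away from the robot; origin at the centre of its underside. Not to be moved
- charger: loose white plug-in charger, 44 x 50 x 28 mm with two 19 mm steel pins, near the dock's long side away from the robot; origin at the centre of its underside. Not to be moved
- earbuds: loose white earbud case, 46 x 60 x 22 mm, near the dock's long side towards the robot; origin at the centre of its underside. Not to be moved
- notebook: loose blue pocket notebook lying flat, 105 x 150 x 15 mm; origin at the centre of its underside. Not to be moved

How it is judged:
By the outcome, as a careful person would: the job done as asked, in the order asked, and still so for the second after the job is handed in, with the robot touching nothing.
It also fails if it takes over 38 s, if anything falls off the work surface, if the arm or the gripper's body presses on something with over 40 N, if the wrist force passes 120 N, or if a joint passes its speed limit or range.

## Working session

There is one attempt and no reset: what is moved stays moved. The work goes in short steps, Python scripts to look and compute and a shell command to move; the robot and the scene stay as the last step left them, time stands still between calls to the robot, and variables do not carry over. Pictures are saved under pics/ and viewed, about 8 in all and at most 12, crops included, and the job is handed in when it is done.

```bash
mkdir -p pics; cat > h.py <<'E'
import numpy as np, cv2
from station import env
from scipy.spatial.transform import Rotation as R
def snap(n):
    s=env.get_state(); d=env.snapshot(n)
    if 'pose' in d: T=np.array(d['pose'])
    else:
        W=np.eye(4); W[:3,:3]=R.from_quat(s['eef_rot']).as_matrix(); W[:3,3]=s['position']; T=W@np.array(d['mount'])
    d['T']=T; d['f']=200/np.tan(np.radians(d['vfov'])/2); return d
def pt(d,u,v,z=None):
    r=np.array([(u-d['cx'])/d['f'],-(v-d['cy'])/d['f'],-1.])
    if z is None:
        w=d['depth'][int(v)-1:int(v)+2,int(u)-1:int(u)+2]; k=np.median(w[w>0]) if (w>0).any() else np.nan
    else:
        rr=d['T'][:3,:3]@r; k=(z-d['T'][2,3])/rr[2]
    return d['T'][:3,:3]@(r*k)+d['T'][:3,3]
E
python3 - <<'E'
from h import *
np.set_printoptions(precision=4,suppress=True)
s=env.get_state(); print(s)
ims=[]
for c in ['scene','side']:
    d=snap(c); ims.append(d['color']); cv2.imwrite(f'pics/{c}0.png',d['color'])
    print(c,[k for k in d if k not in('color','depth')],d['T'][:3,3],d['vfov'],d['cx'],d['cy'])
    for n in ['catch_top','cover_hole','dock','mug','succulent','model_car','phone','charger','earbuds','notebook']:
        for b in env.boxes_of(n,c)[:2]:
            r=b['rect'];u,v=(r[0]+r[2])/2,(r[1]+r[3])/2
            print(n,round(b['confidence'],2),np.round(r),pt(d,u,v))
E
```

```text
{'time': 0.0, 'joints': array([-1.2616,  0.1245,  1.6517, -0.    ,  1.3675, -0.0826]), 'qvel': array([-0.0003,  0.0015, -0.0009,  0.0001,  0.0008, -0.0008]), 'tau': array([  0.0008, -41.7596, -35.9932,   0.0776,   0.0492,  -0.0002]), 'position': array([ 0.248 , -0.6001,  0.1917]), 'eef_rot': array([-0.5873,  0.3937, -0.3926,  0.5882]), 'ft_force': array([-0.3706,  0.5043,  0.0027]), 'torque': array([ 0.0072, -0.0027, -0.0209]), 'width': 1.0006304666395538}
scene ['vfov', 'cx', 'cy', 'pose', 'T', 'f'] [1.0937 0.43   1.1414] 51.87934052168268 316.4847726059113 205.91543432133
catch_top 0.59 [340. 269. 394. 312.] [0.662  0.2742 0.0086]
catch_top 0.55 [322. 232. 333. 244.] [0.6189 0.0958 0.0589]
cover_hole 0.71 [287. 218. 353. 252.] [0.625  0.0714 0.0567]
dock 0.79 [285. 214. 399. 269.] [0.6014 0.1365 0.0574]
dock 0.19 [320. 234. 333. 242.] [0.621  0.0931 0.0589]
succulent 0.72 [436. 305. 467. 336.] [0.6025 0.5054 0.044 ]
phone 0.62 [340. 270. 393. 307.] [0.6569 0.2698 0.0082]
charger 0.75 [297. 268. 316. 290.] [0.7504 0.122  0.0289]
earbuds 0.6 [365. 211. 389. 231.] [0.4575 0.1694 0.0218]
notebook 0.9 [228.  97. 278. 135.] [ 0.3627 -0.4576  0.0134]
notebook 0.7 [286. 215. 400. 272.] [0.6044 0.1412 0.056 ]
side ['vfov', 'cx', 'cy', 'pose', 'T', 'f'] [0.0256 1.0489 0.825 ] 44.17696644373761 321.9846556198942 200.34962716956665
catch_top 0.63 [283. 205. 296. 214.] [0.6055 0.0968 0.0582]
cover_hole 0.92 [275. 188. 306. 225.] [0.6083 0.0835 0.0598]
dock 0.84 [264. 185. 307. 274.] [0.5832 0.1537 0.0348]
mug 0.73 [257. 310. 299. 374.] [0.3765 0.5206 0.0846]
succulent 0.75 [177. 298. 218. 333.] [0.5828 0.5119 0.0421]
model_car 0.68 [367. 135. 395. 156.] [ 0.5395 -0.4122  0.0452]
phone 0.7 [216. 231. 260. 276.] [0.6545 0.2711 0.0073]
charger 0.7 [234. 202. 254. 222.] [0.7351 0.1313 0.0253]
earbuds 0.67 [320. 243. 342. 267.] [0.4373 0.1736 0.0214]
notebook 0.92 [412. 147. 457. 172.] [ 0.3599 -0.4704  0.0128]
```

```bash
python3 - <<'E'
from h import *
a=cv2.imread('pics/scene0.png')[190:330,260:420]; b=cv2.imread('pics/side0.png')[160:300,200:360]
cv2.imwrite('pics/c0.png',np.hstack([cv2.resize(x,None,fx=2.5,fy=2.5,interpolation=cv2.INTER_CUBIC) for x in (a,b)]))
print(R.from_quat(env.get_state()['eef_rot']).as_matrix().round(3))
E
```

```text
[[ 0.382 -0.     0.924]
 [-0.924  0.     0.382]
 [-0.    -1.    -0.   ]]
```

View pics/c0.png

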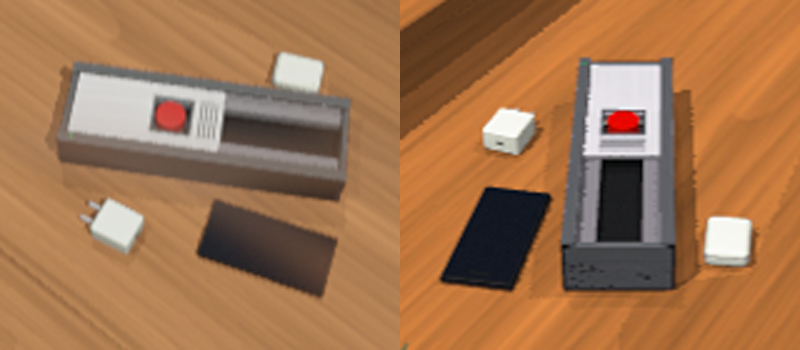

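The picture shows the shut cover with the red button in its hole (scene about (328,237), side about (289,209)). The deck extends towards world +y. The earbuds and phone lie clear to the sides.

```bash
cat >> h.py <<'E'
def cloud(d):
    v,u=np.mgrid[0:400,0:640]; k=d['depth']
    P=np.stack([(u-d['cx'])/d['f']*k,-(v-d['cy'])/d['f']*k,-k],-1)
    return P@d['T'][:3,:3].T+d['T'][:3,3]
def red(d):
    b,g,r=[d['color'][...,i].astype(int) for i in range(3)]
    return (r>130)&(g<60)&(b<60)
def report(d):
    P=cloud(d); m=(d['depth']>0)&(abs(P[...,0]-.61)<.2)&(abs(P[...,1]-.13)<.25)
    mt=(m&(P[...,2]>.05)&(P[...,2]<.07)).astype(np.uint8)
    n,l,st,_=cv2.connectedComponentsWithStats(mt); i=1+st[1:,4].argmax()
    print('top rect',cv2.minAreaRect(P[l==i][:,:2].astype(np.float32)*1000))
    q=red(d)&m; v,u=np.nonzero(q)
    if len(v): print('red',len(v),u.mean(),v.mean(),'depth med',np.median(P[q],0),'at z=.06',pt(d,u.mean(),v.mean(),.06))
E
python3 - <<'E'
from h import *
np.set_printoptions(precision=4,suppress=True)
for c in ['scene','side']: print(c); report(snap(c))
E
```

```text
scene
top rect ((590.2376098632812, 126.58989715576172), (115.9219970703125, 340.2328796386719), 29.61016082763672)
red 4 325.0 235.5 depth med [0.6154 0.0765 0.0552] at z=.06 [0.618  0.0851 0.06  ]
side
top rect ((590.63623046875, 128.44615173339844), (109.96857452392578, 345.77484130859375), 29.608612060546875)
red 90 288.72222222222223 208.27777777777777 depth med [0.61   0.0938 0.0592] at z=.06 [0.6084 0.095  0.06  ]
```

```bash
python3 -m creep '{"translation": [[-0.03,0,0.036],[-0.06,0,0.072],[-0.09,0,0.108],[-0.12,0,0.144],[-0.15,0,0.18],[-0.18,0,0.216],[-0.21,0,0.252],[-0.24,0,0.288]], "turn": [[0,-0.03,0],[0,-0.06,0],[0,-0.09,0],[0,-0.124,0],[0,-0.124,0],[0,-0.124,0],[0,-0.124,0],[0,-0.124,0]], "jaw": [-1,-1,-1,-1,-1,-1,-1,-1]}'; python3 - <<'E'
from h import *
s=env.get_state(); M=R.from_quat(s['eef_rot']).as_matrix(); print(M.round(3), s['joints'].round(3), M.T@(np.array([.610,.093,.19])-s['position']))
E
```

```text
time: 2.0
position: [0.4233, -0.2673, 0.1933]
eef_rot: [0.611, -0.356, 0.356, -0.611]
ft_force: [0.9, -1.1, 0.3]
width: 0.384
[[ 0.493  0.001  0.87 ]
 [-0.87  -0.001  0.493]
 [ 0.001 -1.     0.   ]] [-0.67  -0.215  1.977  0.     1.379  0.385] [-0.2214123   0.00322397  0.34001677]
```

```bash
python3 -m creep '{"translation": [[-0.028,0,0.042],[-0.056,0,0.085],[-0.084,0,0.128],[-0.112,0,0.17],[-0.14,0,0.213],[-0.168,0,0.256],[-0.196,0,0.3],[-0.221,0,0.34]], "turn": [[0,0,0],[0,0,0],[0,0,0],[0,0,0],[0,0,0],[0,0,0],[0,0,0],[0,0,0]], "jaw": [-1,-1,-1,-1,-1,-1,-1,-1]}'; python3 - <<'E'
from h import *
np.set_printoptions(precision=4,suppress=True)
d=snap('wrist'); print(d['T'],d['f'])
cv2.imwrite('pics/w1.png',d['color']); report(d)
for n in ['catch_top','cover_hole']:
    for b in env.boxes_of(n,'wrist')[:2]:
        r=b['rect'];u,v=(r[0]+r[2])/2,(r[1]+r[3])/2; print(n,b['confidence'],r,pt(d,u,v),pt(d,u,v,.06))
s=env.get_state(); print(s['position'],s['width'],s['joints'])
E
```

```text
time: 2.8
position: [0.6075, 0.0882, 0.1932]
eef_rot: [-0.611, 0.356, -0.356, 0.611]
ft_force: [1.1, -0.5, -0.3]
width: 0.006
[[ 0.4947  0.8439  0.2078  0.6656]
 [-0.8691  0.4806  0.1174  0.1203]
 [-0.0008 -0.2386  0.9711  0.3845]
 [ 0.      0.      0.      1.    ]] 278.20118157048574
top rect ((590.1047973632812, 122.83846282958984), (110.25250244140625, 340.2135925292969), 29.629796981811523)
red 687 318.8602620087336 191.75836972343524 depth med [0.6122 0.0879 0.0596] at z=.06 [0.6125 0.0879 0.06  ]
catch_top 0.94 [303.4, 175.4, 334.3, 209.8] [0.6115 0.0873 0.0596] [0.6116 0.0874 0.06  ]
catch_top 0.24 [0.9, 0.0, 41.7, 69.9] [0.5989 0.4628 0.0374] [0.6033 0.4404 0.06  ]
cover_hole 0.77 [265.5, 159.5, 422.2, 227.4] [0.6249 0.0604 0.0565] [0.6254 0.061  0.06  ]
[0.6074 0.0886 0.1926] 0.0028489516661398054 [0.0575 0.0458 1.734  0.     1.3624 1.1083]
```

View pics/w1.png

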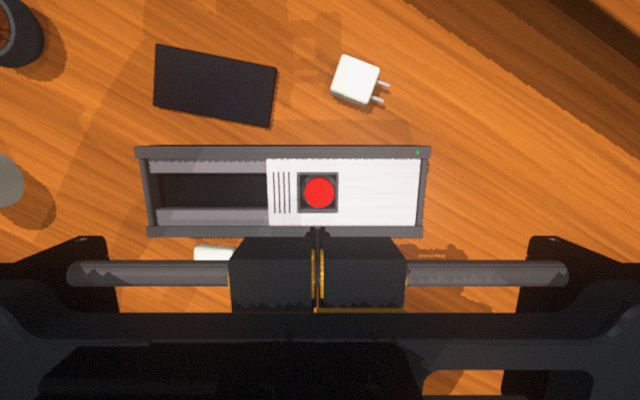

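The wrist picture shows the button at (319,192), concentric in its hole. The dock is horizontal, so the yaw is aligned, and the deck is to the left (tool -x). Now descend.

```bash
python3 -m creep '{"translation": [[0.002,0.03,0.0036],[0.002,0.06,0.0036],[0.002,0.09,0.0036],[0.002,0.105,0.0036],[0.002,0.113,0.0036],[0.002,0.113,0.0036]], "turn": [[0,0,0],[0,0,0],[0,0,0],[0,0,0],[0,0,0],[0,0,0]], "jaw": [-1,-1,-1,-1,-1,-1]}'; python3 - <<'E'
from h import *
s=env.get_state();print(s['position'],s['ft_force'])
d=snap('side'); a=d['color'][160:260,230:350]
e=snap('wrist'); cv2.imwrite('pics/c2.png',np.hstack([cv2.resize(a,(480,400),interpolation=cv2.INTER_CUBIC),cv2.resize(e['color'],None,fx=.5,fy=.5)[:,:].repeat(2,0)]))
E
```

```text
time: 3.55
position: [0.6105, 0.0856, 0.0795]
eef_rot: [0.611, -0.357, 0.356, -0.611]
ft_force: [-0.1, 0.0, 0.4]
width: 0.002
[0.61048717 0.08557557 0.07945359] [-0.05039601  0.02732943  0.44330738]
```

View pics/c2.png

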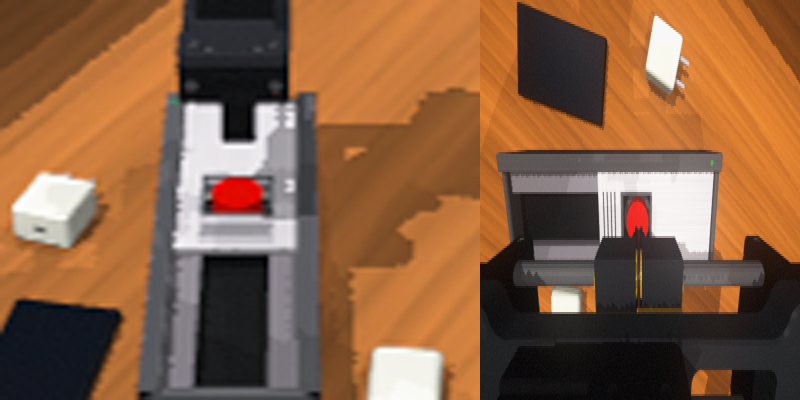

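The side crop shows the finger's lower end at about (240,140), further above the button (238,195) than I expect. I'll check this by projecting the tip.

```bash
python3 - <<'E'
from h import *
np.set_printoptions(precision=4,suppress=True)
def proj(d,p):
    q=np.linalg.inv(d['T'])@np.r_[p,1]; return d['cx']+d['f']*q[0]/-q[2], d['cy']-d['f']*q[1]/-q[2]
s=env.get_state(); tip=s['position']-[0,0,.011]
for c in ['side','scene']:
    d=snap(c); print(c,'tip',proj(d,tip),'btn',proj(d,np.array([.6115,.0885,.06])))
    report(d)
    if c=='side':
        P=cloud(d)
        for v in range(178,214,3): print(v,P[v,290],d['color'][v,290])
    else:
        cv2.imwrite('pics/s3.png',cv2.resize(d['color'][180:280,260:420],None,fx=5,fy=5,interpolation=cv2.INTER_CUBIC))
E
```

```text
side tip (np.float64(289.23040425540376), np.float64(203.10178185504307)) btn (np.float64(288.96238349325307), np.float64(206.8085736652734))
top rect ((591.18212890625, 127.59956359863281), (110.19293212890625, 347.29913330078125), 29.586654663085938)
red 92 288.69565217391306 208.27173913043478 depth med [0.6104 0.0946 0.0588] at z=.06 [0.6085 0.095  0.06  ]
178 [0.564  0.1596 0.2034] [20 17 17]
181 [0.5655 0.1572 0.1931] [20 16 17]
184 [0.5656 0.1572 0.1844] [23 20 20]
187 [0.6033 0.0952 0.1304] [18 17 17]
190 [0.6049 0.0927 0.1191] [16 14 15]
193 [0.6058 0.0915 0.1086] [9 7 7]
196 [0.6393 0.0364 0.0572] [236 230 235]
199 [0.6323 0.0481 0.0559] [233 228 231]
202 [0.6248 0.0608 0.0555] [237 232 233]
205 [0.6131 0.0802 0.0606] [  0   4 228]
208 [0.6045 0.0946 0.062 ] [  0  10 225]
211 [0.6004 0.1016 0.0577] [  0   7 213]
scene tip (np.float64(326.5411200430417), np.float64(232.5533151929316)) btn (np.float64(327.2485181706047), np.float64(234.6230541662074))
top rect ((590.941162109375, 126.94722747802734), (113.79739379882812, 340.13507080078125), 29.824481964111328)
red 10 326.9 234.7 depth med [0.6087 0.0802 0.0573] at z=.06 [0.6124 0.0878 0.06  ]
```

View pics/s3.png

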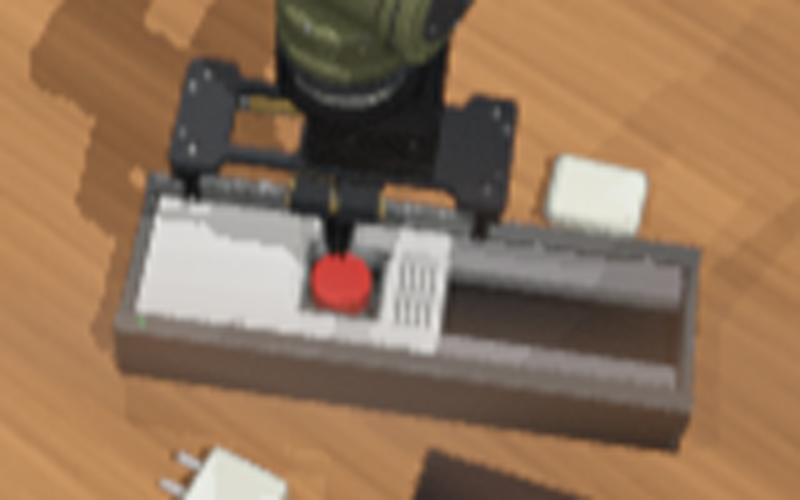

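The scene crop shows the narrow dark finger's end just above the button at about (340,250). Depth suggests the tip may be higher than the pose says, so I'll feel for contact.

```bash
python3 -m creep '{"translation": [[0,0.003,0],[0,0.006,0],[0,0.009,0],[0,0.012,0],[0,0.014,0],[0,0.014,0]], "turn": [[0,0,0],[0,0,0],[0,0,0],[0,0,0],[0,0,0],[0,0,0]], "jaw": [-1,-1,-1,-1,-1,-1]}'; python3 - <<'E'
from h import *
np.set_printoptions(precision=4,suppress=True)
s=env.get_state(); print(s['position'],s['ft_force'])
d=snap('side'); P=cloud(d)
for v in range(184,212,2): print(v,P[v,290],d['color'][v,290])
E
```

```text
time: 4.35
position: [0.6105, 0.0862, 0.0653]
eef_rot: [0.611, -0.356, 0.356, -0.611]
ft_force: [-1.1, 0.7, 0.8]
width: 0.01
[0.6105 0.0862 0.0653] [-1.0852  0.7292  0.8374]
184 [0.5624 0.1626 0.1882] [21 18 18]
186 [0.5664 0.156  0.1776] [19 16 16]
188 [0.5665 0.156  0.1718] [21 17 19]
190 [0.5679 0.1537 0.1642] [24 22 20]
192 [0.603  0.0959 0.1152] [17 17 13]
194 [0.6044 0.0939 0.1072] [15 15 16]
196 [0.6012 0.0993 0.1049] [17 14 14]
198 [0.6058 0.0918 0.0927] [10 10  9]
200 [0.6291 0.0535 0.0566] [204 197 202]
202 [0.6239 0.0621 0.0566] [229 225 226]
204 [0.6188 0.0707 0.0565] [ 33  34 114]
206 [0.612  0.0822 0.0588] [  0   8 228]
208 [0.6071 0.0904 0.0586] [  0   9 225]
210 [0.6012 0.1003 0.0599] [  0   6 228]
```

```bash
python3 -m creep '{"translation": [[0,0.005,0],[0,0.01,0],[0,0.014,0],[0,0.017,0],[0,0.02,0],[0,0.02,0]], "turn": [[0,0,0],[0,0,0],[0,0,0],[0,0,0],[0,0,0],[0,0,0]], "jaw": [-1,-1,-1,-1,-1,-1]}'; python3 - <<'E'
from h import *
np.set_printoptions(precision=4,suppress=True)
s=env.get_state(); print(s['position'],s['ft_force'])
d=snap('side'); P=cloud(d); cv2.imwrite('pics/c4.png',cv2.resize(d['color'][160:260,230:350],None,fx=5,fy=5,interpolation=cv2.INTER_CUBIC))
for v in range(196,214,2): print(v,P[v,290],d['color'][v,290])
E
```

```text
time: 5.0
position: [0.6105, 0.0861, 0.0453]
eef_rot: [0.611, -0.356, 0.356, -0.611]
ft_force: [0.8, 0.6, -0.3]
width: 0.007
[0.6105 0.0861 0.0453] [ 0.8175  0.5598 -0.2652]
196 [0.5683 0.1536 0.1461] [22 19 21]
198 [0.6039 0.0949 0.0951] [18 17 17]
200 [0.6049 0.0935 0.0875] [16 14 14]
202 [0.6051 0.0932 0.0807] [18 15 15]
204 [0.6071 0.0901 0.0717] [18 16 14]
206 [0.6115 0.083  0.0595] [16 14 94]
208 [0.6065 0.0913 0.0594] [  0   9 211]
210 [0.6015 0.0997 0.0595] [  0   9 230]
212 [0.6008 0.1009 0.0538] [ 15  19 157]
```

View pics/c4.png

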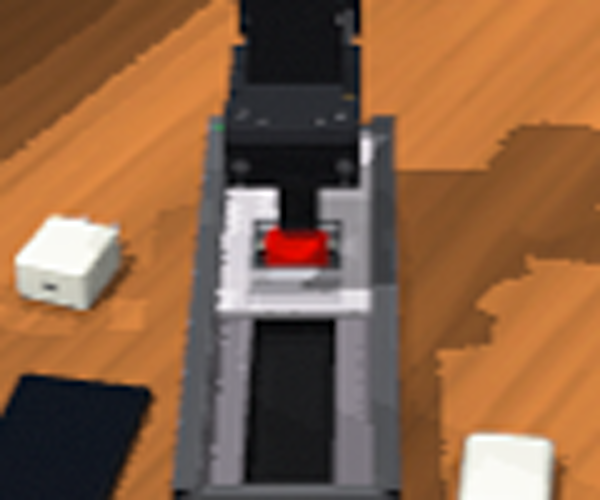

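The side picture shows the stub finger centred just above the button. The true tip is about 22 mm above the reported TCP, and the body is shifted by the same amount. So the pose reads about 33 mm too low, and I'll rely on contact force for height.

```bash
python3 -m creep '{"translation": [[0,0.002,0],[0,0.004,0],[0,0.006,0],[0,0.008,0],[0,0.01,0],[0,0.01,0]], "turn": [[0,0,0],[0,0,0],[0,0,0],[0,0,0],[0,0,0],[0,0,0]], "jaw": [-1,-1,-1,-1,-1,-1]}'
```

```text
time: 5.65
position: [0.611, 0.0862, 0.0363]
eef_rot: [-0.611, 0.356, -0.356, 0.611]
ft_force: [-0.4, 0.9, 3.1]
width: 0.002
```

```bash
python3 -m creep '{"translation": [[0,0.002,0],[0,0.004,0],[0,0.006,0],[0,0.006,0]], "turn": [[0,0,0],[0,0,0],[0,0,0],[0,0,0]], "jaw": [-1,-1,-1,-1]}'; python3 - <<'E'
from h import *
np.set_printoptions(precision=4,suppress=True)
for c in ['side','side']:
    d=snap(c); report(d); s=env.get_state(); print(s['position'],s['ft_force'],s['width'])
P=cloud(d)
for v in range(198,214,1): print(v,P[v,290],d['color'][v,290])
E
```

```text
time: 6.05
position: [0.6111, 0.0862, 0.0302]
eef_rot: [-0.611, 0.356, -0.356, 0.611]
ft_force: [-3.4, -0.5, 6.8]
width: 0.007
top rect ((590.8790893554688, 128.237060546875), (110.16423034667969, 348.5066833496094), 29.634023666381836)
red 32 287.96875 210.90625 depth med [0.6114 0.0971 0.051 ] at z=.06 [0.6037 0.1068 0.06  ]
[0.6111 0.0862 0.0304] [-2.8598  0.1051  6.1531] 0.010349982141091807
top rect ((591.344970703125, 127.2426986694336), (109.98638153076172, 347.98956298828125), 29.6248722076416)
red 33 288.1818181818182 210.96969696969697 depth med [0.6102 0.0969 0.0508] at z=.06 [0.603  0.1068 0.06  ]
[0.6112 0.0862 0.0304] [-2.1692 -1.1073  6.0837] 0.009249547207416295
198 [0.5665 0.1567 0.1423] [19 16 15]
199 [0.5666 0.1564 0.1391] [19 16 17]
200 [0.5663 0.1571 0.1366] [22 20 19]
201 [0.5656 0.1583 0.1345] [22 20 19]
202 [0.564  0.161  0.1335] [21 20 19]
203 [0.6038 0.0955 0.0792] [17 17 17]
204 [0.6061 0.0916 0.0729] [17 15 14]
205 [0.604  0.0952 0.0725] [16 16 17]
206 [0.6064 0.0914 0.0661] [15 14 14]
207 [0.6048 0.094  0.0649] [18 16 17]
208 [0.6076 0.0895 0.0579] [17 15 13]
209 [0.607  0.0905 0.0554] [21 19 16]
210 [0.6056 0.093  0.0541] [21 20 91]
211 [0.6065 0.0916 0.0496] [  0   7 219]
212 [0.6012 0.1003 0.0533] [  9  16 230]
213 [0.6024 0.0985 0.0484] [ 98  96 166]
```

```bash
python3 -m creep '{"translation": [[0,0.001,0],[0,0.0025,0],[0,0.0025,0]], "turn": [[0,0,0],[0,0,0],[0,0,0]], "jaw": [-1,-1,-1]}'; python3 - <<'E'
from h import *
np.set_printoptions(precision=4,suppress=True)
for c in ['side','side','side']:
    d=snap(c); report(d); s=env.get_state(); print(s['position'],s['ft_force'],s['width'])
E
```

```text
time: 6.45
position: [0.6112, 0.0862, 0.028]
eef_rot: [-0.611, 0.356, -0.356, 0.611]
ft_force: [-3.4, -0.3, 7.2]
width: 0.006
top rect ((589.7327270507812, 129.94155883789062), (110.001708984375, 342.4217224121094), 29.613805770874023)
red 29 288.55172413793105 211.20689655172413 depth med [0.6108 0.0941 0.049 ] at z=.06 [0.6015 0.1073 0.06  ]
[0.6112 0.0862 0.0281] [-3.534  -0.0769  6.7611] 0.005857651895845529
top rect ((590.521484375, 128.51455688476562), (109.91626739501953, 345.59326171875), 29.57402992248535)
red 28 288.7142857142857 211.28571428571428 depth med [0.6107 0.0944 0.0482] at z=.06 [0.601  0.1074 0.06  ]
[0.6112 0.0862 0.0281] [-2.695   0.0141  7.2643] 0.0023744212207727176
top rect ((591.03759765625, 127.78548431396484), (110.04761505126953, 347.19256591796875), 29.631484985351562)
red 30 288.73333333333335 211.13333333333333 depth med [0.6096 0.0933 0.0485] at z=.06 [0.6013 0.1067 0.06  ]
[0.6112 0.0861 0.0281] [-2.6235 -0.5524  6.5484] 0.005104349232687605
```

Button is about 11 mm down (top at z≈0.049, about 7 N). Now push.

```bash
python3 -m creep '{"translation": [[-0.004,0,0],[-0.008,0,0],[-0.012,0,0],[-0.016,0,0],[-0.02,0,0],[-0.024,0,0],[-0.028,0,0],[-0.032,0,0]], "turn": [[0,0,0],[0,0,0],[0,0,0],[0,0,0],[0,0,0],[0,0,0],[0,0,0],[0,0,0]], "jaw": [-1,-1,-1,-1,-1,-1,-1,-1]}'; python3 - <<'E'
from h import *
d=snap('side'); report(d); s=env.get_state(); print(s['position'],s['ft_force'])
cv2.imwrite('pics/c5.png',cv2.resize(d['color'][160:260,230:350],None,fx=5,fy=5,interpolation=cv2.INTER_CUBIC))
E
```

```text
time: 7.4
position: [0.5977, 0.1128, 0.0287]
eef_rot: [-0.611, 0.354, -0.358, 0.611]
ft_force: [2.8, -4.6, 5.1]
width: 0.004
top rect ((590.4907836914062, 128.77188110351562), (110.02217102050781, 342.839599609375), 29.608051300048828)
red 11 286.27272727272725 211.45454545454547 depth med [0.60366846 0.10568765 0.05256185] at z=.06 [0.60630293 0.11137045 0.06      ]
[0.59728845 0.11341387 0.02858615] [ 3.47369724 -2.86145411  2.80751184]
```

View pics/c5.png

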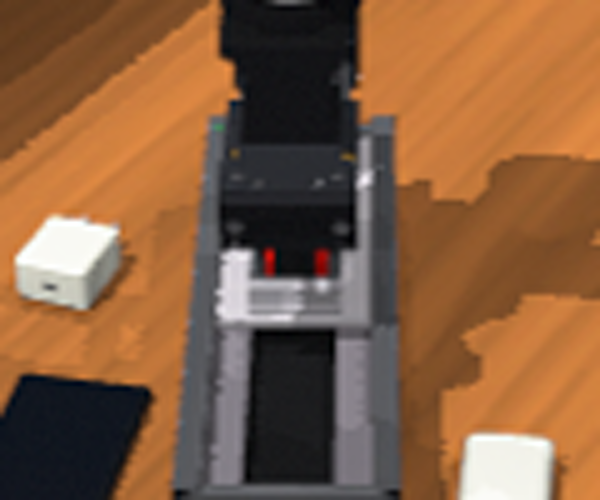

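The cover's front edge has moved on (row about 312→325 in the crop, more than 4 mm), with the button still down beside the finger. Go on.

```bash
python3 -m creep '{"translation": [[-0.004,0,0],[-0.008,0,0],[-0.012,0,0],[-0.016,0,0],[-0.02,0,0],[-0.024,0,0],[-0.028,0,0],[-0.032,0,0]], "turn": [[0,0,0],[0,0,0],[0,0,0],[0,0,0],[0,0,0],[0,0,0],[0,0,0],[0,0,0]], "jaw": [-1,-1,-1,-1,-1,-1,-1,-1]}'; python3 - <<'E'
from h import *
d=snap('side'); report(d); s=env.get_state(); print(s['position'],s['ft_force'])
cv2.imwrite('pics/c6.png',cv2.resize(d['color'][160:260,230:350],None,fx=5,fy=5,interpolation=cv2.INTER_CUBIC))
E
```

```text
time: 8.25
position: [0.5816, 0.141, 0.0285]
eef_rot: [-0.611, 0.354, -0.358, 0.611]
ft_force: [2.9, -3.7, 4.5]
width: 0.005
top rect ((589.933349609375, 129.64407348632812), (109.9958267211914, 345.74383544921875), 29.62996482849121)
[0.5811263  0.14155135 0.02836758] [ 2.81042113 -3.24137824  3.07980319]
```

View pics/c6.png

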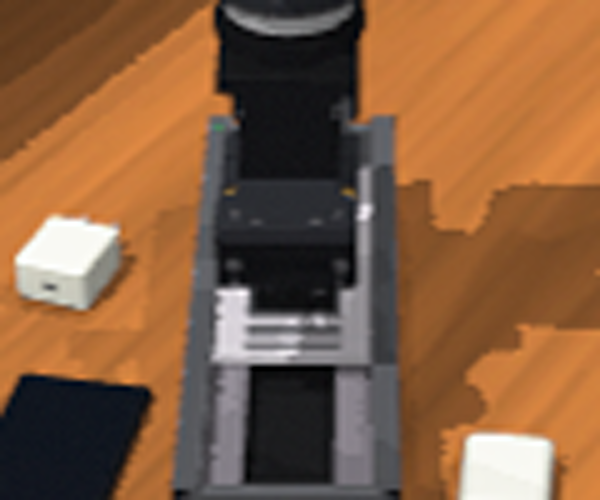

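The cover now runs over the button, which is hidden. About 92 mm remains.

```bash
python3 -m creep '{"translation": [[-0.006,0,0],[-0.014,0,0],[-0.022,0,0],[-0.03,0,0],[-0.038,0,0],[-0.046,0,0],[-0.054,0,0],[-0.06,0,0]], "turn": [[0,0,0],[0,0,0],[0,0,0],[0,0,0],[0,0,0],[0,0,0],[0,0,0],[0,0,0]], "jaw": [-1,-1,-1,-1,-1,-1,-1,-1]}' && python3 -m creep '{"translation": [[-0.004,0,0],[-0.008,0,0],[-0.012,0,0],[-0.016,0,0],[-0.02,0,0],[-0.023,0,0]], "turn": [[0,0,0],[0,0,0],[0,0,0],[0,0,0],[0,0,0],[0,0,0]], "jaw": [-1,-1,-1,-1,-1,-1]}'; python3 - <<'E'
from h import *
s=env.get_state(); print(np.linalg.norm(s['position'][:2]-[.6112,.0862])); d=snap('side'); report(d)
d=snap('scene'); report(d)
E
```

```text
time: 9.1
position: [0.5513, 0.1937, 0.0282]
eef_rot: [-0.611, 0.355, -0.357, 0.611]
ft_force: [3.5, -4.3, 3.6]
width: 0.008
time: 9.7
position: [0.5397, 0.2137, 0.0279]
eef_rot: [-0.611, 0.355, -0.357, 0.611]
ft_force: [2.9, -3.9, 4.7]
width: 0.006
0.14617079593209886
top rect ((591.2947387695312, 127.2074203491211), (109.87330627441406, 347.3880310058594), 29.640474319458008)
top rect ((590.4348754882812, 126.86166381835938), (113.99488830566406, 340.5458068847656), 29.42443084716797)
red 2 323.5 233.0 depth med [0.61101317 0.07403041 0.05293403] at z=.06 [0.61414625 0.07634168 0.06      ]
```

Push on slowly to the end stop, watching the force.

```bash
python3 -m creep '{"translation": [[-0.002,0,0],[-0.004,0,0],[-0.006,0,0],[-0.007,0,0],[-0.007,0,0]], "turn": [[0,0,0],[0,0,0],[0,0,0],[0,0,0],[0,0,0]], "jaw": [-1,-1,-1,-1,-1]}'; python3 - <<'E'
from h import *
s=env.get_state(); print(np.linalg.norm(s['position'][:2]-[.6112,.0862])); d=snap('scene'); report(d)
E
python3 -m creep '{"translation": [[-0.0015,0,0],[-0.003,0,0],[-0.003,0,0]], "turn": [[0,0,0],[0,0,0],[0,0,0]], "jaw": [-1,-1,-1]}'; python3 - <<'E'
from h import *
s=env.get_state(); print(np.linalg.norm(s['position'][:2]-[.6112,.0862])); d=snap('scene'); report(d)
cv2.imwrite('pics/s7.png',cv2.resize(d['color'][180:280,260:420],None,fx=5,fy=5,interpolation=cv2.INTER_CUBIC))
E
```

```text
time: 10.3
position: [0.5357, 0.2199, 0.0277]
eef_rot: [-0.611, 0.355, -0.356, 0.611]
ft_force: [3.6, -2.7, 2.6]
width: 0.006
0.15355223087806638
top rect ((590.8805541992188, 126.60125732421875), (113.77686309814453, 340.0768737792969), 29.341861724853516)
red 2 323.5 233.0 depth med [0.61038263 0.07356525 0.05151199] at z=.06 [0.61414625 0.07634168 0.06      ]
time: 10.65
position: [0.5332, 0.223, 0.0272]
eef_rot: [-0.611, 0.356, -0.356, 0.611]
ft_force: [2.0, -0.1, 3.3]
width: 0.0
0.15742376964995902
top rect ((590.0554809570312, 126.65774536132812), (114.94188690185547, 339.6578369140625), 29.555973052978516)
red 8 328.5 238.25 depth med [0.61533817 0.10276865 0.05352891] at z=.06 [0.61886085 0.09891394 0.06      ]
```

View pics/s7.png

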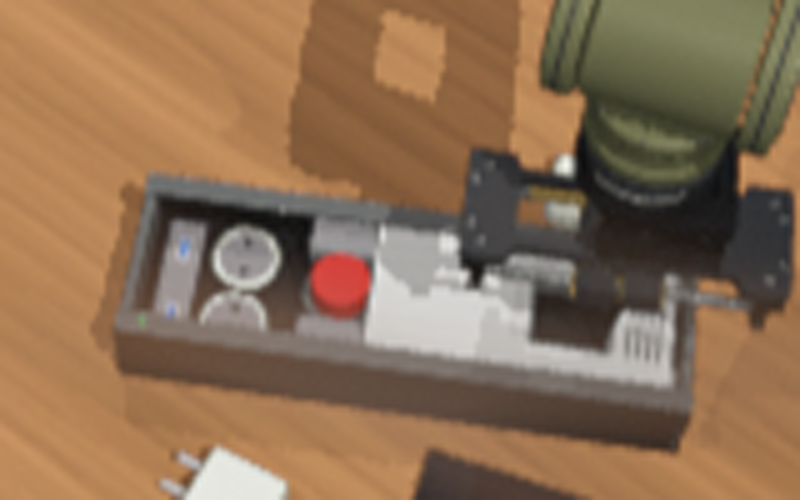

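The button has sprung up behind the cover (crop (340,283)) and the sockets are exposed. A last small push will confirm the end stop.

```bash
python3 -m creep '{"translation": [[-0.001,0,0],[-0.002,0,0],[-0.003,0,0],[-0.003,0,0]], "turn": [[0,0,0],[0,0,0],[0,0,0],[0,0,0]], "jaw": [-1,-1,-1,-1]}';  python3 -m creep '{"translation": [[-0.001,0,0],[-0.002,0,0],[-0.003,0,0],[-0.003,0,0]], "turn": [[0,0,0],[0,0,0],[0,0,0],[0,0,0]], "jaw": [-1,-1,-1,-1]}'
```

```text
time: 11.1
position: [0.5317, 0.2256, 0.0272]
eef_rot: [0.611, -0.356, 0.356, -0.611]
ft_force: [2.1, 0.2, 1.4]
width: 0.004
time: 11.5
position: [0.5306, 0.2275, 0.0273]
eef_rot: [0.611, -0.356, 0.356, -0.611]
ft_force: [3.5, -2.7, 0.8]
width: 0.005
```

```bash
python3 -m creep '{"translation": [[-0.001,0,0],[-0.002,0,0],[-0.003,0,0],[-0.003,0,0]], "turn": [[0,0,0],[0,0,0],[0,0,0],[0,0,0]], "jaw": [-1,-1,-1,-1]}'; python3 - <<'E'
from h import *
s=env.get_state(); u=np.array([-.494,.8695]);print((s['position'][:2]-[.6112,.0862])@u, s['ft_force'][:2]@u)
E
```

```text
time: 11.9
position: [0.5306, 0.2275, 0.0273]
eef_rot: [0.612, -0.354, 0.358, -0.61]
ft_force: [8.5, -11.8, -1.7]
width: 0.007
0.16262713420848882 -14.464920583051606
```

End stop reached: the position held and the force rose to 14 N. Back off 8 mm, lift straight up, and move away.

```bash
python3 -m creep '{"translation": [[0.004,0,0],[0.008,0,0],[0.01,0,0],[0.01,-0.015,0],[0.01,-0.04,0],[0.01,-0.08,0],[0.01,-0.12,0],[0.01,-0.15,0]], "turn": [[0,0,0],[0,0,0],[0,0,0],[0,0,0],[0,0,0],[0,0,0],[0,0,0],[0,0,0]], "jaw": [-1,-1,-1,-1,-1,-1,-1,-1]}' && python3 -m creep '{"translation": [[0,-0.02,-0.03],[0,-0.03,-0.07],[0,-0.03,-0.11],[0,-0.03,-0.14],[0,-0.03,-0.16],[0,-0.03,-0.16],[0,-0.03,-0.16]], "turn": [[0,0,0],[0,0,0],[0,0,0],[0,0,0],[0,0,0],[0,0,0],[0,0,0]], "jaw": [-1,-1,-1,-1,-1,-1,-1]}'; python3 - <<'E'
from h import *
np.set_printoptions(precision=4,suppress=True)
print(env.get_state()['ft_force'])
for c in ['scene','side']:
    d=snap(c); report(d); cv2.imwrite(f'pics/{c}8.png',d['color'])
    for n in ['mug','succulent','model_car','phone','charger','earbuds','notebook']:
        for b in env.boxes_of(n,c)[:1]:
            r=b['rect']; print(n,round(b['confidence'],2),np.round(r),pt(d,(r[0]+r[2])/2,(r[1]+r[3])/2))
a=cv2.imread('pics/scene8.png')[180:330,260:420]; b=cv2.imread('pics/side8.png')[150:300,200:360]
cv2.imwrite('pics/c8.png',np.hstack([cv2.resize(x,None,fx=2.5,fy=2.5,interpolation=cv2.INTER_CUBIC) for x in (a,b)]))
E
```

```text
time: 12.7
position: [0.5345, 0.2226, 0.1817]
eef_rot: [-0.61, 0.355, -0.356, 0.612]
ft_force: [0.9, -0.2, 0.9]
width: 0.004
time: 13.4
position: [0.3951, 0.1433, 0.2085]
eef_rot: [-0.61, 0.355, -0.356, 0.612]
ft_force: [1.1, 0.9, 0.1]
width: 0.004
[1.0593 0.8763 0.1133]
top rect ((590.252197265625, 126.53312683105469), (115.53067016601562, 339.833984375), 29.586530685424805)
red 4 330.25 239.0 depth med [0.6106 0.1071 0.0519] at z=.06 [0.6176 0.1045 0.06  ]
mug 0.75 [460. 244. 505. 284.] [0.3757 0.4978 0.0056]
succulent 0.55 [436. 306. 466. 334.] [0.6025 0.5048 0.0429]
model_car 0.97 [197. 129. 232. 155.] [ 0.5677 -0.4413  0.0588]
phone 0.84 [339. 268. 393. 308.] [0.6567 0.2688 0.0085]
charger 0.79 [295. 269. 316. 291.] [0.7533 0.1189 0.0266]
earbuds 0.62 [367. 211. 390. 228.] [0.4483 0.1684 0.0188]
notebook 0.95 [228.  98. 278. 136.] [ 0.3673 -0.4556  0.0136]
top rect ((590.60693359375, 128.67132568359375), (110.08740234375, 344.72784423828125), 29.62174415588379)
red 88 288.57954545454544 208.5 depth med [0.61   0.0946 0.0589] at z=.06 [0.6082 0.0961 0.06  ]
mug 0.74 [254. 306. 303. 373.] [0.3771 0.5179 0.0896]
succulent 0.58 [178. 297. 216. 334.] [0.5834 0.5122 0.0425]
model_car 0.9 [372. 135. 398. 157.] [ 0.5323 -0.4363  0.0344]
phone 0.82 [219. 231. 262. 275.] [0.6514 0.2661 0.0067]
charger 0.8 [234. 206. 254. 222.] [0.7293 0.138  0.0253]
earbuds 0.72 [322. 243. 341. 268.] [0.4353 0.1739 0.0194]
notebook 0.73 [411. 146. 457. 173.] [ 0.3626 -0.4671  0.0144]
```

View pics/c8.png

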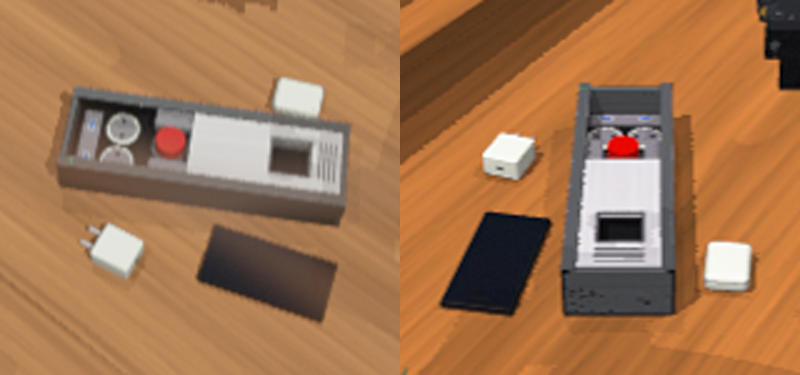

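The picture shows the cover at its end stop, the button up behind it and the sockets exposed. The phone, charger and earbuds have not moved.

```bash
python3 -c "
from station import env
print(env.finish_job())"
```

```text
the job is handed in; nothing more can be done
None
```

The power dock is open and the job is handed in, at about 13.5 s on the robot's clock. With the closed fingertip I pressed the red button about 11 mm down (about 7 N). I then pushed the cover over it to the end stop, backed off, and took the hand away.

**Last checks that agreed**
- **End stop:** the cover stopped moving while the push force rose to about 14 N.
- **Button:** it is up again behind the cover, with its top at about z = 0.059 m, and the sockets are exposed.
- **Robot:** the hand is clear and the measured force is near zero.
- **Other things:** six of the seven loose things show only detection scatter (up to about 1 cm) between the first and last pictures.

**Checks that disagreed**
- **Tool height:** the reported TCP height put the fingertip about 33 mm lower than the side camera and the first contact showed. I set the pressing depth from contact force and camera depth instead.
- **Model car:** the scene camera did not detect it in the first picture, so I had only the side camera to compare. Its box there shifted about 5 pixels, which may be partial hiding at the start. The hand passed well above the car and I saw no sign of contact.

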